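Ready the specimen-sorting bench at its rocker switches

ROBOT

A 6-joint arm with a two-finger parallel gripper is mounted at the origin on the work surface. World frame = base frame: x ahead of the robot, y to its left, z up, the work surface at z = 0. Lengths are in m, angles in rad, forces in N, time in s.
With the tool pointing down it reaches from about 0.375 to 0.975 m from the base axis. Payload 3.8 kg.
Tool frame: the origin (TCP) lies midway between the tips of the shut fingers; the grasp point (between the pads) lies 19 mm behind it; z points along the fingers, y is the direction in which the jaws open and shut (so a half turn about z gives the same grasp; the last joint's range is limited). The gripper opens to 85 mm and grips with 20 to 120 N. Pads are 22 mm wide; open, the fingers measure 114 mm over their backs; the gripper's body (76 mm by 85 mm) begins 54 mm behind the grasp point. The pads swing forward as they close: fully open they stand 13 mm farther back than shut.
Start: joints at [-1.183, 0.264, 1.604, -0, 1.274, -0.037], TCP at [0.278, -0.615, 0.231] pointing down, gripper open.
Joint ranges: [-2.63, 2.63], [-0.94, 2.18], [0.31, 2.57], [-1.31, 4.45], [0, 2.66], [-2.55, 2.55]. Speed limits (rad/s): [2.57, 2.57, 3.14, 3.14, 3.14, 3.14].

INTERFACE

Orientations are given as a rotation vector (axis times angle).
In Python, from workcell import readout, read_camera, camera_params, bot gives the robot as it stands.
- The arm moves only by the tool apply_moves, never from a script. Its argument "plan" is a list that holds one entry, the list of rows, each a list of 7 numbers: the shift along the tool's x, y, z each as a share of 1000 mm, from -1 to 1, then the turn, a rotation vector about the tool's x, y, z each as a share of pi rad, from -1 to 1, then the gripper command: -1 is fully open, 1 is shut, values between are in proportion. A call has exactly 8 rows; each row is the pose to reach, as a shift and turn from the pose commanded when the call began, along the tool's axes at that moment, turning the shorter way round; what a row does not reach only later rows make up. A row lasts 1/12 s, in which the tool goes at most 41.7 mm and 7.16 degrees, less where a joint would pass 70% of its speed; a pose out of reach is approached as far as the arm can. A call with a number of a shift or a turn outside -1 to 1 is refused whole. A call with a gripper value outside its range is refused whole. The fingers move at their own pace and stop on an object; "force" is the grip in N (left out, the last holds). Time passes only in rows, so rows that repeat a pose let the fingers close, or fill a call up. It gives the time, the measured TCP pose, the force and the opening at its end, in the units of the state.
- readout.read_state(): the state, without advancing time (a new reading comes with each control period).
- read_camera(name): name is "scene" or "side" or "wrist"; returns the picture (420x560x3 uint8, red, green, blue); there is no depth.
- camera_params(name): a dict with "fovy" (degrees; the focal length in pixels is half the picture's height over the tangent of half this angle, whatever the lens; pixels are square), "cx", "cy" (the principal point, pixels), "k1" (the pictures are not rectified: a ray, as slopes to the right and down, at radius r is drawn at 1 + k1 r^2 times it, then the intrinsics apply), "rvec" (rotation vector, rad) and "tvec" (3), from world to camera coordinates, as OpenCV has them; the wrist camera has in their place "hand_eye" (4x4, takes a point from camera to tool coordinates, whose origin is the TCP and whose axes are the flange's). Camera axes: x right, y down, z forward; pixel columns grow to the right and rows downward; lengths in m; the calibration is good to about 2 mm. A picture is of the moment at which its call begins: read the wrist's pose just before it. camera_params takes no time and is no camera call.
- bot.finish_job(): hands the job in, once; it reports no verdict.
The state is a dict: "time": time; "q": joint angles; "joint_vel": joint speeds; "joint_torque": joint torques, N m; "tool_pos": TCP position; "tcp_rot": TCP orientation; "wrist_force": force on the tool from outside, world axes, zero at the start; "torque": the same for the moment, N m; "width": opening from 0.0 (shut) to 1.0 (fully open).
Only numpy, scipy, OpenCV 4.12 (cv2) and the standard library are available. Lean on these libraries where they do the work, as an engineer would, in place of code of your own. Each camera call takes 0.05 s, during which the arm holds its last target.

TASK

Get the bench ready for sorting specimens by pressing its rocker switches over, each fully, in this order: first press the red one off to stop the tray shaker, then the blue one on for the extraction fan, then the yellow one on for the inspection lamp. On is the end with the white bar (the end away from the robot) pressed down, off is the near end down. Leave the green switch off, leave the tray, pot, forceps and vial where they are, picking nothing up, and finish clear of everything.

Things in the scene. Friction and masses are not known exactly. Their poses are not given: they have to be found in the camera images.
- case: grey control case 170 (x) by 300 (y) by 45 mm high, fixed. Origin: centre of its underside, on the bench. x points to its far side (roughly away from the robot), y left along the row of switches, z up. Four black modules (84 by 58 mm, rims 61 mm above the bench) stand in a row along y, 70 mm apart, 20 mm nearer than its middle, colours in any order; a vial stands on the case top beyond them.
- shaker (a joint): red rocker of the tray shaker: paddle 64 mm long (case x), 42 wide, 10 thick, pivot along case y 65 mm above the bench. In rad: +0.22 = fully on, far end (white bar) down; -0.22 = fully off, near end down; 0 = level. It stays where left (stiff, no spring): 24 mm from the pivot it takes about 3.5 N and travels 10.5 mm from stop to stop. Starts on.
- shaker_near (a point): point on the top face of the red paddle, middle of its width, 24 mm from the pivot towards its near end: where to press to switch it off. It moves with the paddle: about 78 mm above the bench when this end is up, 68 mm when it is fully down.
- fan (a joint): blue rocker of the extraction fan: paddle 64 mm long (case x), 42 wide, 10 thick, pivot along case y 65 mm above the bench. In rad: +0.22 = fully on, far end (white bar) down; -0.22 = fully off, near end down; 0 = level. It stays where left (stiff, no spring): 24 mm from the pivot it takes about 3.5 N and travels 10.5 mm from stop to stop. Starts off.
- fan_far (a point): point on the top face of the blue paddle, middle of its width, 24 mm from the pivot towards its far end: where to press to switch it on. It moves with the paddle: about 78 mm above the bench when this end is up, 68 mm when it is fully down.
- lamp (a joint): yellow rocker of the inspection lamp: paddle 64 mm long (case x), 42 wide, 10 thick, pivot along case y 65 mm above the bench. In rad: +0.22 = fully on, far end (white bar) down; -0.22 = fully off, near end down; 0 = level. It stays where left (stiff, no spring): 24 mm from the pivot it takes about 3.5 N and travels 10.5 mm from stop to stop. Starts off.
- lamp_far (a point): point on the top face of the yellow paddle, middle of its width, 24 mm from the pivot towards its far end: where to press to switch it on. It moves with the paddle: about 78 mm above the bench when this end is up, 68 mm when it is fully down.
- dryer (a joint): green rocker of the drying cabinet: paddle 64 mm long (case x), 42 wide, 10 thick, pivot along case y 65 mm above the bench. In rad: +0.22 = fully on, far end (white bar) down; -0.22 = fully off, near end down; 0 = level. It stays where left (stiff, no spring): 24 mm from the pivot it takes about 3.5 N and travels 10.5 mm from stop to stop. Starts off.
- dryer_far (a point): point on the top face of the green paddle, 24 mm from the pivot towards its far end (up at the start); this switch is to be left off.
- tray_center (a point): centre (16 mm up) of a white plastic specimen tray, 190 by 130 by 32 mm (rim 204 by 140), loose, beside the case at its left or right end.
- pot_center (a point): centre (45 mm up) of a white plastic specimen pot, 80 mm across, 90 mm high, loose, at the other end of the case.
- forceps_center (a point): centre of steel forceps 120 mm long, 9 mm high, lying loose on the bench in front of the case (nearer the robot).
- vial_center (a point): centre (20 mm up) of a small amber glass vial with white cap, 22 mm across, 40 mm high, standing loose on the case top beyond the switches.

How it is judged:
By the outcome, as a careful person would: the job done as asked, in the order asked, and still so for the second after the job is handed in, with the robot touching nothing.
It also fails if it takes over 48 s, if anything falls off the work surface, if the arm or the gripper's body presses on something with over 40 N, if the wrist force passes 120 N, or if a joint passes its speed limit or range.

## Working session

There is one attempt and no reset: what is moved stays moved. The work goes in short steps, Python scripts to look and compute and a tool call to move; the robot and the scene stay as the last step left them, time stands still between calls to the robot, and variables do not carry over. Pictures are saved under pics/ and viewed, and the job is handed in when it is done.

Besides the shell and the picture viewer there is one more tool, called after "Call:" by a JSON object that holds its "name" and its "arguments", one argument or row to a line. apply_moves: Moves the arm, as the interface text tells. Shift numbers are shares of 1000 mm and turn numbers shares of pi rad, none past 1 either way. Its arguments: {"type":"object","properties":{"plan":{"type":"array","items":{"type":"array","items":{"type":"array","items":{"type":"number","minimum":-1,"maximum":1}}}},"force":{"type":"number"}},"required":["plan"]}

```bash
mkdir -p pics; ls; python3 - <<'E'
from workcell import readout, read_camera, camera_params, bot
import cv2
s=readout.read_state()
print(s)
for n in ["scene","side","wrist"]:
    p=camera_params(n);print(n,p)
    cv2.imwrite(f"pics/{n}0.png",cv2.cvtColor(read_camera(n),cv2.COLOR_RGB2BGR))
E
```

```text
pics
{'time': 0.0, 'q': array([-1.18289502e+00,  2.64732775e-01,  1.60535503e+00, -1.09014618e-05,
        1.27367014e+00, -3.68598447e-02]), 'joint_vel': array([-0.00156685,  0.00119525, -0.00048835,  0.00101766, -0.00032826,
        0.0010845 ]), 'joint_torque': array([-3.25934971e-04, -5.15117848e+01, -3.67313004e+01,  1.39477311e-04,
        1.28871770e-02,  2.37528525e-05]), 'tool_pos': array([ 0.27792044, -0.61435058,  0.22998597]), 'tcp_rot': array([-3.06892354e+00, -6.61764605e-01,  6.09630950e-04]), 'wrist_force': array([ 0.4085524 , -0.05502225, -0.51701783]), 'torque': array([ 0.03819235,  0.03693332, -0.02302416]), 'width': 0.9988837820211525}
scene {'fovy': 56.23149171226787, 'cx': 282.2089657949087, 'cy': 208.75713412892654, 'k1': -0.10202463681434772, 'rvec': array([ 1.34203001,  1.93524643, -1.09012803]), 'tvec': array([ 0.16689814, -0.19075924,  1.27013813])}
side {'fovy': 52.39827138468827, 'cx': 281.822266722381, 'cy': 209.67563284243477, 'k1': -0.09683727774045708, 'rvec': array([ 0.92007238, -2.45973115,  1.09723697]), 'tvec': array([0.41662143, 0.27785749, 0.60669843])}
wrist {'fovy': 62.150529313916074, 'cx': 277.8295983059971, 'cy': 208.65154055782077, 'k1': 0.019899028764439976, 'hand_eye': array([[ 6.51971083e-04, -9.65816743e-01, -2.59224985e-01,
         6.59995459e-02],
       [ 9.99999367e-01,  3.92110126e-04,  1.05415821e-03,
         7.99547499e-05],
       [-9.16478905e-04, -2.59225509e-01,  9.65816388e-01,
        -1.42138317e-01],
       [ 0.00000000e+00,  0.00000000e+00,  0.00000000e+00,
         1.00000000e+00]])}
```

View pics/scene0.png

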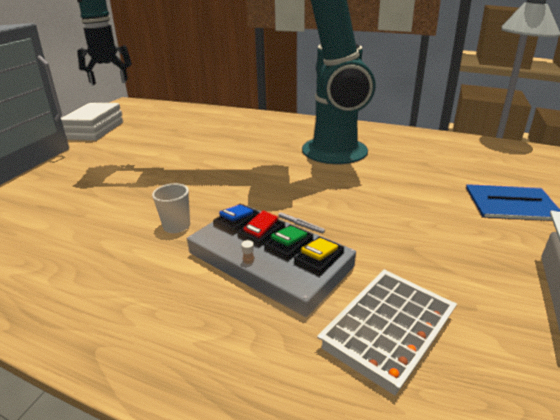

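View pics/side0.png

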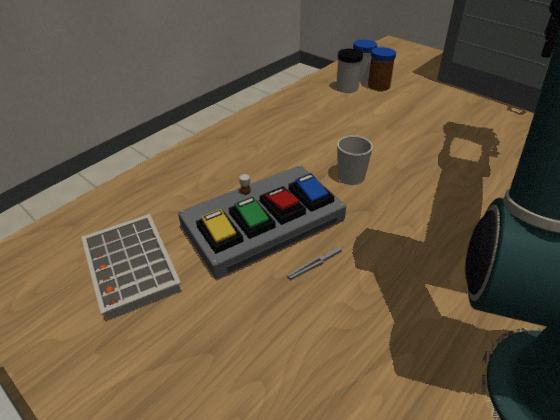

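View pics/wrist0.png

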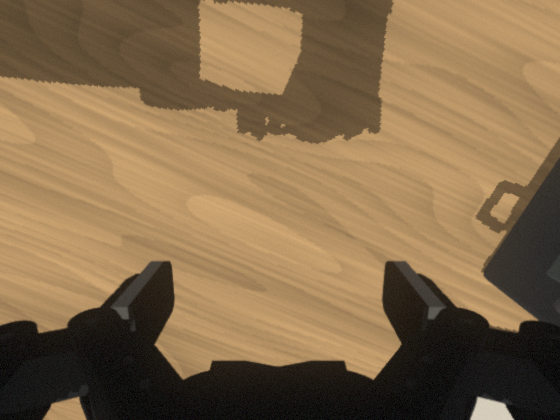

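Scene and side views both show the case. From left (+y) to right the row is yellow, green, red, blue; the pot is beyond blue, the tray beyond yellow, the forceps in front and the vial behind. Next I'll measure the paddles in both views.

```bash
cat > h.py <<'E'
import numpy as np, cv2
from scipy.spatial.transform import Rotation as R
from workcell import readout, read_camera, camera_params
def K(p):
    f=210/np.tan(np.radians(p['fovy'])/2); return np.array([[f,0,p['cx']],[0,f,p['cy']],[0,0,1]])
def pose(name,st=None):
    p=camera_params(name)
    if name=='wrist':
        T=np.eye(4);T[:3,:3]=R.from_rotvec(st['tcp_rot']).as_matrix();T[:3,3]=st['tool_pos']
        W=T@p['hand_eye']; return p,W[:3,:3],W[:3,3]
    r=R.from_rotvec(p['rvec']).as_matrix(); return p,r.T,-r.T@p['tvec']
def rays(name,uv,st=None):
    p,A,c=pose(name,st)
    n=cv2.undistortPoints(np.array(uv,float).reshape(-1,1,2),K(p),np.array([p['k1'],0,0,0])).reshape(-1,2)
    d=np.c_[n,np.ones(len(n))]@A.T
    return c,d/np.linalg.norm(d,axis=1)[:,None]
def plane(name,uv,z,st=None):
    c,d=rays(name,uv,st); return c+d*((z-c[2])/d[:,2])[:,None]
def tri(c1,d1,c2,d2):
    A=np.eye(3)-np.outer(d1,d1);B=np.eye(3)-np.outer(d2,d2)
    x=np.linalg.solve(A+B,A@c1+B@c2); return x,np.linalg.norm(A@(x-c1))+np.linalg.norm(B@(x-c2))
H={'red':[(0,6),(174,180)],'yellow':[(22,32)],'green':[(45,80)],'blue':[(105,125)]}
def masks(bgr,vmin=70,smin=150):
    hsv=cv2.cvtColor(bgr,cv2.COLOR_BGR2HSV);o={}
    for k,v in H.items():
        m=sum(cv2.inRange(hsv,(a,smin,vmin),(b,255,255)) for a,b in v).astype(np.uint8)
        o[k]=m
    return o
def blobs(bgr,roi,**kw):
    o={}
    for k,m in masks(bgr,**kw).items():
        q=np.zeros_like(m);x0,y0,x1,y1=roi;q[y0:y1,x0:x1]=m[y0:y1,x0:x1]
        cs,_=cv2.findContours(q,cv2.RETR_EXTERNAL,cv2.CHAIN_APPROX_NONE)
        if cs: o[k]=max(cs,key=cv2.contourArea)
    return o
E
python3 - <<'E'
from h import *
a={}
for n,roi in [('scene',(185,195,350,280)),('side',(185,165,345,255))]:
    b=blobs(cv2.imread(f'pics/{n}0.png'),roi)
    for k,c in b.items():
        m=cv2.moments(c);u=(m['m10']/m['m00'],m['m01']/m['m00'])
        P=plane(n,[u],.07)[0]; print(n,k,np.round(u,1),m['m00'],cv2.boundingRect(c),np.round(P,4)); a[n,k]=rays(n,[u])
for k in H:
    x,e=tri(a['scene',k][0],a['scene',k][1][0],a['side',k][0],a['side',k][1][0]);print(k,np.round(x,4),round(e,4))
E
```

```text
scene red [261.3 222.5] 405.0 (243, 210, 35, 28) [ 0.562  -0.0069  0.07  ]
scene yellow [320.  248.1] 382.5 (301, 238, 37, 22) [0.6028 0.1278 0.07  ]
scene green [289.8 234.2] 266.5 (271, 226, 36, 19) [0.5805 0.0608 0.07  ]
scene blue [237.8 212.1] 213.0 (220, 205, 33, 15) [ 0.5425 -0.0694  0.07  ]
side red [283.5 199. ] 301.5 (266, 188, 33, 21) [ 0.557  -0.0095  0.07  ]
side yellow [219.5 226.9] 510.0 (202, 209, 34, 33) [0.5941 0.1272 0.07  ]
side green [252.6 213.2] 394.5 (236, 201, 32, 25) [0.5742 0.0602 0.07  ]
side blue [312.6 188.2] 356.0 (296, 177, 32, 23) [ 0.5345 -0.0734  0.07  ]
red [ 0.5581 -0.0097  0.068 ] 0.0025
yellow [0.5972 0.1256 0.066 ] 0.0016
green [0.5763 0.0588 0.0671] 0.0012
blue [ 0.5361 -0.0741  0.0667] 0.0035
```

Call:
{"name": "apply_moves", "arguments": {
  "plan": [
    [[0.506,-0.441,-0.07,0,0,-0.271,1],[0.506,-0.441,-0.07,0,0,-0.271,1],[0.506,-0.441,-0.07,0,0,-0.271,1],[0.506,-0.441,-0.07,0,0,-0.271,1],[0.506,-0.441,-0.07,0,0,-0.271,1],[0.506,-0.441,-0.07,0,0,-0.271,1],[0.506,-0.441,-0.07,0,0,-0.271,1],[0.506,-0.441,-0.07,0,0,-0.271,1]]
  ],
  "force": 40
}}

```text
time: 0.82
tool_pos: [0.4163, -0.3115, 0.2658]
tcp_rot: [-2.52, -1.876, -0.0]
wrist_force: [1.9, -0.7, -0.4]
width: 0.001
```

```bash
cat >> h.py <<'E'
def to(goal,yaw):
    s=readout.read_state();A=R.from_rotvec(s['tcp_rot'])
    G=R.from_matrix(np.array([[np.cos(yaw),np.sin(yaw),0],[np.sin(yaw),-np.cos(yaw),0],[0,0,-1]]).T if 0 else np.c_[[np.cos(yaw),np.sin(yaw),0],[np.sin(yaw),-np.cos(yaw),0],[0,0,-1]])
    d=A.inv().apply(np.array(goal)-s['tool_pos']); t=(A.inv()*G).as_rotvec()/np.pi
    print('t',round(s['time'],2),'pos',np.round(s['tool_pos'],4),'F',np.round(s['wrist_force'],1),'shift',np.round(d,4),'turn',np.round(t,4))
E
python3 -c "
from h import *
to([.558,-.0035,.30],1.275)"
```

```text
t 0.82 pos [ 0.4163 -0.3115  0.2658] F [ 1.9 -0.7 -0.4] shift [ 0.3357  0.0475 -0.0341] turn [-0.     -0.0001  0.0016]
```

Call:
{"name": "apply_moves", "arguments": {
  "plan": [
    [[0.335,0.047,-0.034,0,0,0,1],[0.335,0.047,-0.034,0,0,0,1],[0.335,0.047,-0.034,0,0,0,1],[0.335,0.047,-0.034,0,0,0,1],[0.335,0.047,-0.034,0,0,0,1],[0.335,0.047,-0.034,0,0,0,1],[0.335,0.047,-0.034,0,0,0,1],[0.335,0.047,-0.034,0,0,0,1]]
  ]
}}

```text
time: 1.48
tool_pos: [0.5558, -0.0105, 0.2993]
tcp_rot: [2.523, 1.872, -0.0]
wrist_force: [0.2, -0.1, 0.1]
width: -0.001
```

Call:
{"name": "apply_moves", "arguments": {
  "plan": [
    [[0,0,0,0,0,0,1],[0,0,0,0,0,0,1],[0,0,0,0,0,0,1],[0,0,0,0,0,0,1],[0,0,0,0,0,0,1],[0,0,0,0,0,0,1],[0,0,0,0,0,0,1],[0,0,0,0,0,0,1]]
  ]
}}

```text
time: 2.15
tool_pos: [0.5554, -0.0135, 0.2992]
tcp_rot: [2.525, 1.869, 0.0]
wrist_force: [0.5, -0.2, 0.3]
width: 0.002
```

```bash
python3 - <<'E'
from h import *
import pickle
to([.558,-.0035,.30],1.275)
s=readout.read_state();im=cv2.cvtColor(read_camera('wrist'),cv2.COLOR_RGB2BGR)
pickle.dump(s,open('s1.pkl','wb'));cv2.imwrite('pics/wrist1.png',im)
b=blobs(im,(0,0,560,420))
for k,c in b.items():
    q=cv2.boxPoints(cv2.minAreaRect(c)); P=plane('wrist',q,.073,s)
    print(k,cv2.contourArea(c),np.round(q).tolist(),np.round(P.mean(0),4),np.round([np.linalg.norm(P[0]-P[1]),np.linalg.norm(P[1]-P[2])],4))
E
```

```text
t 2.15 pos [ 0.5554 -0.0135  0.2992] F [ 0.5 -0.2  0.3] shift [ 0.0103 -0.0004 -0.0008] turn [ 0.     -0.     -0.0001]
red 2148.5 [[254.0, 153.0], [312.0, 153.0], [312.0, 192.0], [254.0, 192.0]] [ 0.5632 -0.0094  0.073 ] [0.0608 0.0418]
yellow 2.5 [[277.0, 52.0], [277.0, 50.0], [290.0, 50.0], [290.0, 52.0]] [0.5979 0.1047 0.073 ] [0.0018 0.0126]
blue 713.0 [[256.0, 252.0], [256.0, 226.0], [299.0, 226.0], [299.0, 252.0]] [ 0.5358 -0.0794  0.073 ] [0.0309 0.0477]
```

View pics/wrist1.png

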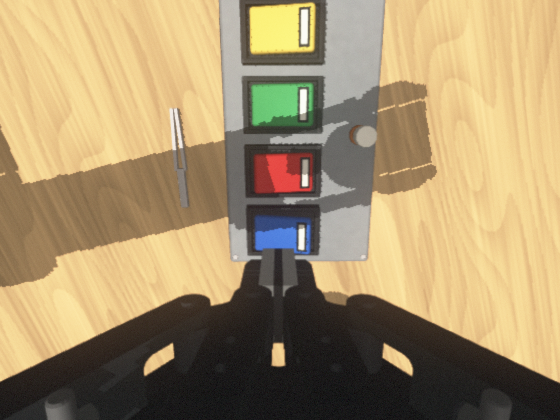

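The wrist view shows the switches nearly aligned with the image: yellow (285,28), green (282,104), red (283,172), blue (282,233, partly behind the fingertips), vial (363,136), and forceps at left (180,157).

```bash
python3 - <<'E'
from h import *
import pickle
s=pickle.load(open('s1.pkl','rb'));im=cv2.imread('pics/wrist1.png')
for y,x in [(40,270),(104,270),(172,275),(233,275)]: print(cv2.cvtColor(im,cv2.COLOR_BGR2HSV)[y,x])
H['yellow']=[(18,32)]
b=blobs(im,(240,0,325,258),vmin=60,smin=110)
yaw=1.275;cy=np.array([np.cos(yaw),np.sin(yaw),0]);cx=np.array([np.sin(yaw),-np.cos(yaw),0])
for k,c in b.items():
    P=plane('wrist',c.reshape(-1,2),.073,s); u=P@cx;v=P@cy
    m=cv2.minAreaRect(c)
    print(k,cv2.contourArea(c),cv2.boundingRect(c),'ang',m[2],'u',np.round([u.min(),u.max(),(u.min()+u.max())/2],4),'v',np.round([v.min(),v.max(),(v.min()+v.max())/2],4))
# case corners z=.045 near-right, far-right + left top edge pts
C=plane('wrist',[(232,261),(368,261),(219,0),(385,0)],.045,s);print(np.round(C,4),np.round(np.c_[C@cx,C@cy],4))
V=plane('wrist',[(363,136)],.085,s);print('vial uv',V@cx,V@cy)
print('pos uv',s['tool_pos']@cx,s['tool_pos']@cy)
E
```

```text
[ 28 129 252]
[ 64 116 204]
[  1 179 231]
[109 162 223]
red 2255.5 (253, 152, 60, 42) ang 88.56790161132812 u [0.5096 0.5728 0.5412] v [0.1332 0.1771 0.1552]
yellow 3198.0 (249, 2, 67, 53) ang 87.61405944824219 u [0.5082 0.5717 0.54  ] v [0.2717 0.3165 0.2941]
green 1484.0 (252, 84, 52, 42) ang 88.36341857910156 u [0.5101 0.561  0.5356] v [0.2046 0.2443 0.2244]
blue 1784.5 (255, 216, 56, 38) ang 90.0 u [0.5102 0.5724 0.5413] v [0.0636 0.1073 0.0854]
[[ 0.4711 -0.1001  0.045 ]
 [ 0.6306 -0.1486  0.045 ]
 [ 0.5509  0.1728  0.045 ]
 [ 0.7108  0.1239  0.045 ]] [[0.4798 0.0416]
 [0.6465 0.0417]
 [0.4766 0.3258]
 [0.6438 0.3257]]
vial uv [0.62119434] [0.19420144]
pos uv 0.5352155233164317 0.1490252284803209
```

Call:
{"name": "apply_moves", "arguments": {
  "plan": [
    [[0.006,-0.018,0.04,0,0,0,1],[0.006,-0.018,0.08,0,0,0,1],[0.006,-0.018,0.12,0,0,0,1],[0.006,-0.018,0.16,0,0,0,1],[0.006,-0.018,0.19,0,0,0,1],[0.006,-0.018,0.205,0,0,0,1],[0.006,-0.018,0.205,0,0,0,1],[0.006,-0.018,0.205,0,0,0,1]]
  ]
}}

```text
time: 2.87
tool_pos: [0.5394, -0.0018, 0.0935]
tcp_rot: [-2.523, -1.87, 0.003]
wrist_force: [0.3, 0.5, -0.4]
width: 0.0
```

```bash
python3 - <<'E'
from h import *
to([.5402,-.0026,.094],1.275)
for n in ['wrist','side']: cv2.imwrite(f'pics/{n}2.png',cv2.cvtColor(read_camera(n),cv2.COLOR_RGB2BGR))
im=cv2.imread('pics/side2.png')[120:290,150:400];cv2.imwrite('pics/side2c.png',cv2.resize(im,None,fx=3,fy=3))
E
```

```text
t 2.87 pos [ 0.5394 -0.0018  0.0935] F [ 0.3  0.5 -0.4] shift [-0.0006  0.001  -0.0005] turn [-0.0007  0.0002  0.0003]
```

View pics/side2c.png

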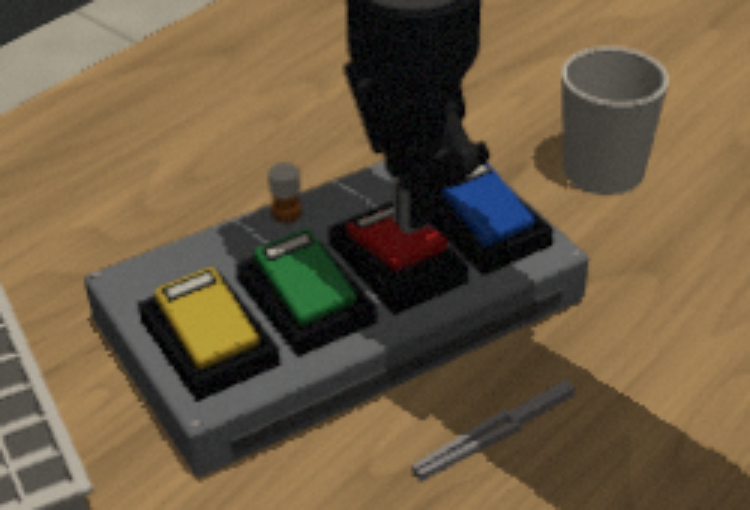

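View pics/wrist2.png

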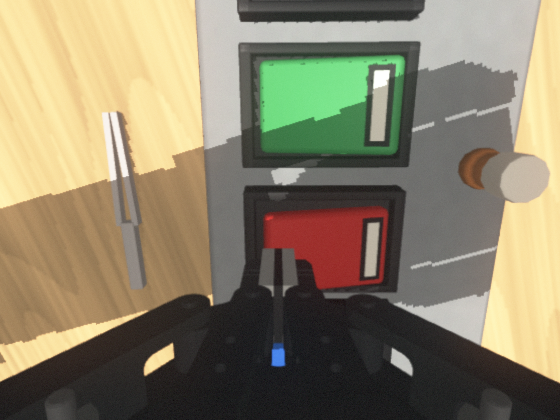

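The wrist view puts the fingertip about 25 mm nearer than the red module's middle and centred in its width, which is the intended press point. Pressing now, gently.

Call:
{"name": "apply_moves", "arguments": {
  "plan": [
    [[0,0.001,0.006,0,0,0,1],[0,0.001,0.011,0,0,0,1],[0,0.001,0.014,0,0,0,1],[0,0.001,0.017,0,0,0,1],[0,0.001,0.019,0,0,0,1],[0,0.001,0.021,0,0,0,1],[0,0.001,0.0225,0,0,0,1],[0,0.001,0.0225,0,0,0,1]]
  ]
}}

```text
time: 3.63
tool_pos: [0.5401, -0.0016, 0.0715]
tcp_rot: [-2.522, -1.87, 0.002]
wrist_force: [-4.9, 1.2, 4.4]
width: -0.001
```

Call:
{"name": "apply_moves", "arguments": {
  "plan": [
    [[0,0,0.001,0,0,0,1],[0,0,0.001,0,0,0,1],[0,0,0.002,0,0,0,1],[0,0,0.002,0,0,0,1],[0,0,0.0025,0,0,0,1],[0,0,0.0025,0,0,0,1],[0,0,0.003,0,0,0,1],[0,0,0.003,0,0,0,1]]
  ]
}}

```text
time: 4.3
tool_pos: [0.5395, -0.0014, 0.0688]
tcp_rot: [-2.521, -1.87, 0.004]
wrist_force: [-6.2, 2.3, 8.6]
width: -0.002
```

Call:
{"name": "apply_moves", "arguments": {
  "plan": [
    [[0,0,0.0005,0,0,0,1],[0,0,0.0005,0,0,0,1],[0,0,0.001,0,0,0,1],[0,0,0.001,0,0,0,1],[0,0,0.0015,0,0,0,1],[0,0,0.0015,0,0,0,1],[0,0,0.0015,0,0,0,1],[0,0,0.0015,0,0,0,1]]
  ]
}}

```text
time: 4.97
tool_pos: [0.5396, -0.0014, 0.0686]
tcp_rot: [-2.521, -1.87, 0.004]
wrist_force: [-9.6, 2.7, 16.0]
width: 0.003
```

z has stopped while the force climbs (16 N), so the paddle is on its stop. I'll lift and look.

Call:
{"name": "apply_moves", "arguments": {
  "plan": [
    [[0,0,-0.02,0,0,0,1],[0,0,-0.06,0,0,0,1],[0,0.02,-0.1,0,0,0,1],[-0.02,0.04,-0.14,0,0,0,1],[-0.05,0.05,-0.17,0,0,0,1],[-0.07,0.05,-0.17,0,0,0,1],[-0.07,0.05,-0.17,0,0,0,1],[-0.07,0.05,-0.17,0,0,0,1]]
  ]
}}

```text
time: 5.63
tool_pos: [0.5693, -0.0848, 0.2381]
tcp_rot: [2.524, 1.867, 0.003]
wrist_force: [-0.0, 0.4, -0.7]
width: 0.002
```

```bash
cat > look.py <<'E'
from h import *
import sys
i=sys.argv[1]
H['yellow']=[(18,32)]
s=readout.read_state()
yaw=1.275;cy=np.array([np.cos(yaw),np.sin(yaw),0]);cx=np.array([np.sin(yaw),-np.cos(yaw),0])
print('t',s['time'],'pos',np.round(s['tool_pos'],4),'u,v',np.round([s['tool_pos']@cx,s['tool_pos']@cy],4),s['wrist_force'].round(1))
for n in ['wrist','side']: cv2.imwrite(f'pics/{n}{i}.png',cv2.cvtColor(read_camera(n),cv2.COLOR_RGB2BGR))
im=cv2.imread(f'pics/side{i}.png')[120:290,150:400];cv2.imwrite(f'pics/side{i}c.png',cv2.resize(im,None,fx=3,fy=3))
b=blobs(cv2.imread(f'pics/wrist{i}.png'),(0,0,560,420),vmin=60,smin=110)
for k,c in b.items():
    P=plane('wrist',c.reshape(-1,2),.073,s); u=P@cx;v=P@cy
    print(k,cv2.contourArea(c),cv2.boundingRect(c),'u',np.round([u.min(),u.max()],4),'v',np.round([v.min(),v.max(),(v.min()+v.max())/2],4))
E
python3 look.py 3
```

```text
t 5.6333 pos [ 0.5693 -0.0848  0.2381] u,v [0.5693 0.0848] [-0.   0.4 -0.7]
red 3625.0 (206, 83, 74, 53) u [0.5102 0.5715] v [0.1338 0.176  0.1549]
yellow 0.0 (406, 371, 1, 1) u [0.7032 0.7032] v [-0.1066 -0.1066 -0.1066]
green 2781.5 (201, 0, 78, 48) u [0.5105 0.5707] v [0.2032 0.2368 0.22  ]
blue 2931.5 (211, 166, 69, 49) u [0.511  0.5715] v [0.0629 0.107  0.0849]
```

View pics/side3c.png

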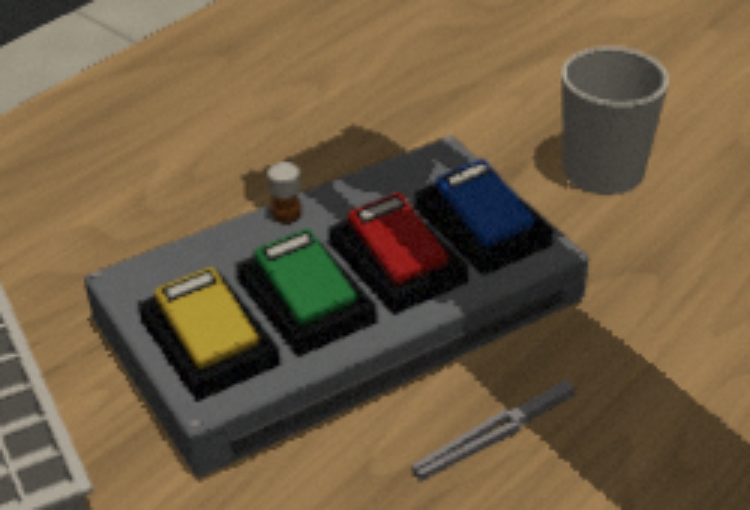

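View pics/wrist3.png

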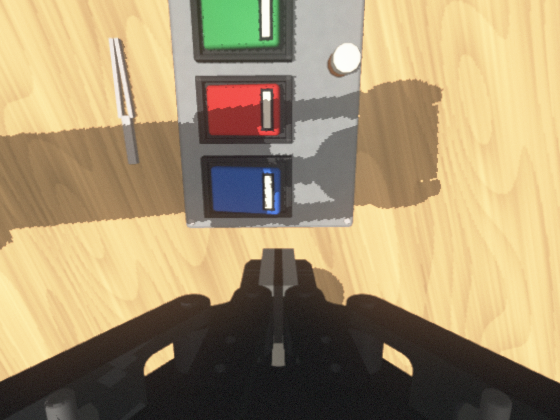

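Red now tilts the same way as the green one, which is off. Next is blue's far end.

Call:
{"name": "apply_moves", "arguments": {
  "plan": [
    [[0,-0.003,0.035,0,0,0,1],[0,-0.003,0.07,0,0,0,1],[0,-0.003,0.105,0,0,0,1],[0,-0.003,0.13,0,0,0,1],[0,-0.003,0.145,0,0,0,1],[0,-0.003,0.145,0,0,0,1],[0,-0.003,0.145,0,0,0,1],[0,-0.003,0.145,0,0,0,1]]
  ]
}}

```text
time: 6.4
tool_pos: [0.5662, -0.082, 0.0926]
tcp_rot: [2.522, 1.872, 0.001]
wrist_force: [0.5, -0.4, 0.7]
width: 0.001
```

```bash
python3 look.py 4
```

```text
t 6.4 pos [ 0.5662 -0.082   0.0926] u,v [0.5655 0.0866] [ 0.5 -0.4  0.7]
red 13060.0 (151, 56, 141, 103) u [0.5101 0.5721] v [0.1331 0.1765 0.1548]
yellow 0.0 (5, 280, 1, 1) u [0.4293 0.4293] v [0.0715 0.0715 0.0715]
blue 7028.5 (166, 208, 125, 84) u [0.5119 0.5722] v [0.0651 0.1091 0.0871]
```

View pics/side4c.png

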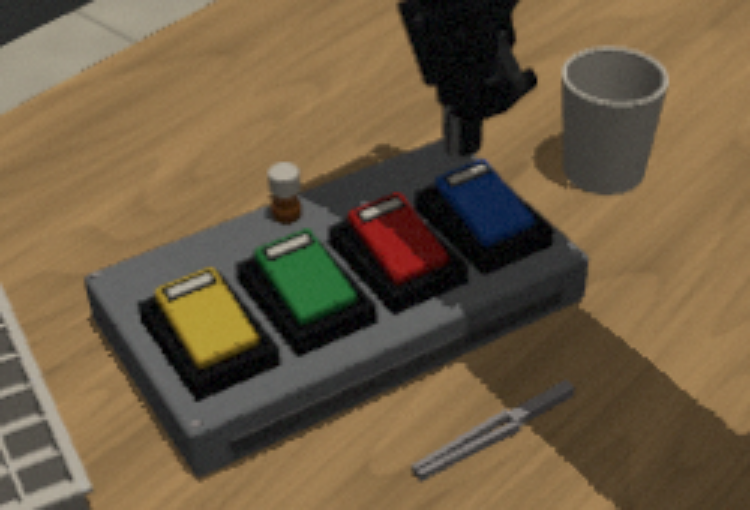

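View pics/wrist4.png

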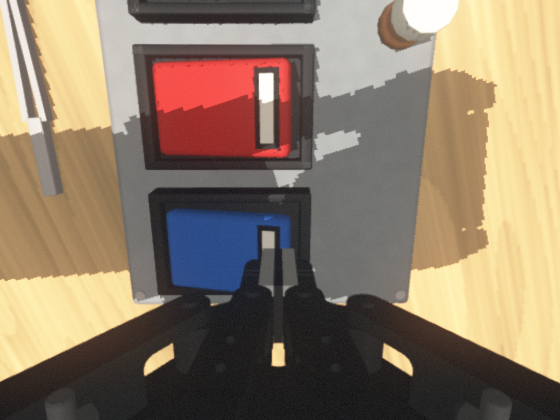

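The tip is about 25 mm beyond blue's middle (the rim spans columns 150–310, the tip is at 278). Press.

Call:
{"name": "apply_moves", "arguments": {
  "plan": [
    [[-0.001,0,0.006,0,0,0,1],[-0.001,0,0.011,0,0,0,1],[-0.001,0,0.014,0,0,0,1],[-0.001,0,0.017,0,0,0,1],[-0.001,0,0.019,0,0,0,1],[-0.001,0,0.021,0,0,0,1],[-0.001,0,0.0225,0,0,0,1],[-0.001,0,0.0235,0,0,0,1]]
  ]
}}

```text
time: 7.17
tool_pos: [0.5681, -0.0843, 0.0702]
tcp_rot: [2.52, 1.869, 0.006]
wrist_force: [4.8, -1.7, 5.1]
width: -0.001
```

Call:
{"name": "apply_moves", "arguments": {
  "plan": [
    [[0,0,0.0005,0,0,0,1],[0,0,0.0005,0,0,0,1],[0,0,0.001,0,0,0,1],[0,0,0.001,0,0,0,1],[0,0,0.0015,0,0,0,1],[0,0,0.0015,0,0,0,1],[0,0,0.002,0,0,0,1],[0,0,0.002,0,0,0,1]]
  ]
}}

```text
time: 7.83
tool_pos: [0.5684, -0.0843, 0.0684]
tcp_rot: [2.52, 1.868, 0.006]
wrist_force: [4.8, -1.4, 4.0]
width: 0.002
```

Not on the stop yet (the force is flat). I'll press on.

Call:
{"name": "apply_moves", "arguments": {
  "plan": [
    [[0,0,0.0005,0,0,0,1],[0,0,0.0005,0,0,0,1],[0,0,0.001,0,0,0,1],[0,0,0.001,0,0,0,1],[0,0,0.0015,0,0,0,1],[0,0,0.0015,0,0,0,1],[0,0,0.002,0,0,0,1],[0,0,0.002,0,0,0,1]]
  ]
}}

```text
time: 8.5
tool_pos: [0.5686, -0.0844, 0.0678]
tcp_rot: [2.519, 1.868, 0.006]
wrist_force: [2.1, -1.5, 13.4]
width: 0.002
```

Call:
{"name": "apply_moves", "arguments": {
  "plan": [
    [[0,0,0.0005,0,0,0,1],[0,0,0.0005,0,0,0,1],[0,0,0.001,0,0,0,1],[0,0,0.001,0,0,0,1],[0,0,0.001,0,0,0,1],[0,0,0.001,0,0,0,1],[0,0,0.001,0,0,0,1],[0,0,0.001,0,0,0,1]]
  ]
}}

```text
time: 9.17
tool_pos: [0.5686, -0.0844, 0.0677]
tcp_rot: [2.519, 1.868, 0.006]
wrist_force: [0.1, -1.7, 18.5]
width: -0.005
```

On the stop at 18 N. I'll lift and move towards yellow, high above everything.

Call:
{"name": "apply_moves", "arguments": {
  "plan": [
    [[0,0,-0.02,0,0,0,1],[0,0,-0.06,0,0,0,1],[0,0,-0.1,0,0,0,1],[0,0,-0.14,0,0,0,1],[0,0,-0.17,0,0,0,1],[0,0,-0.17,0,0,0,1],[0,0,-0.17,0,0,0,1],[0,0,-0.17,0,0,0,1]]
  ]
}}

```text
time: 9.83
tool_pos: [0.564, -0.0832, 0.2321]
tcp_rot: [-2.521, -1.87, 0.003]
wrist_force: [0.0, -0.1, -0.4]
width: 0.001
```

```bash
python3 look.py 5
```

```text
t 9.8333 pos [ 0.564  -0.0832  0.2321] u,v [0.5638 0.0848] [ 0.  -0.1 -0.4]
red 3766.5 (212, 83, 76, 53) u [0.5099 0.5716] v [0.1339 0.1754 0.1547]
yellow 0.0 (505, 356, 1, 1) u [0.7904 0.7904] v [-0.0818 -0.0818 -0.0818]
green 2751.0 (209, 0, 78, 47) u [0.5105 0.5702] v [0.2028 0.2351 0.2189]
blue 3120.5 (217, 167, 72, 49) u [0.5106 0.5731] v [0.0634 0.1069 0.0852]
```

View pics/side5c.png

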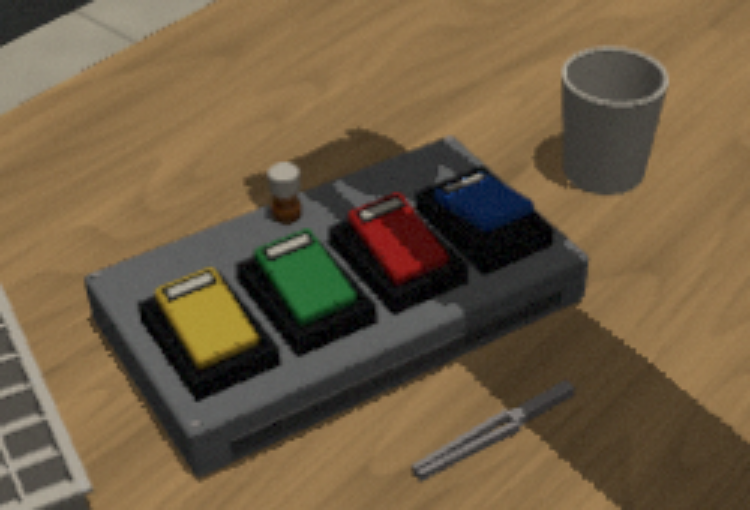

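Call:
{"name": "apply_moves", "arguments": {
  "plan": [
    [[0.03,0,0,0,0,0,1],[0.06,0,0,0,0,0,1],[0.09,0,0,0,0,0,1],[0.12,0,0,0,0,0,1],[0.13,0,0,0,0,0,1],[0.13,0,0,0,0,0,1],[0.13,0,0,0,0,0,1],[0.13,0,0,0,0,0,1]]
  ]
}}

```text
time: 10.6
tool_pos: [0.6023, 0.0399, 0.2325]
tcp_rot: [-2.523, -1.87, 0.004]
wrist_force: [0.7, -1.1, 0.2]
width: 0.001
```

```bash
python3 look.py 6
```

```text
t 10.6 pos [0.6023 0.0399 0.2325] u,v [0.5645 0.2137] [ 0.7 -1.1  0.2]
red 1839.5 (218, 228, 68, 45) u [0.5101 0.5716] v [0.1361 0.1797 0.1579]
yellow 3962.5 (210, 66, 77, 56) u [0.509  0.5716] v [0.274  0.3169 0.2955]
green 1350.0 (217, 162, 68, 41) u [0.5109 0.5704] v [0.2042 0.2398 0.222 ]
```

View pics/wrist6.png

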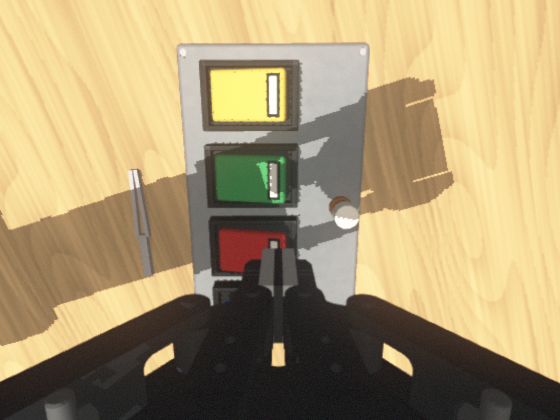

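Blue is visibly over (far end down). Yellow's middle is at v≈0.295, so 80 mm further along, then down.

Call:
{"name": "apply_moves", "arguments": {
  "plan": [
    [[0.035,0,0.01,0,0,0,1],[0.07,0,0.025,0,0,0,1],[0.08,0,0.06,0,0,0,1],[0.08,0,0.095,0,0,0,1],[0.08,0,0.125,0,0,0,1],[0.08,0,0.139,0,0,0,1],[0.08,0,0.139,0,0,0,1],[0.08,0,0.139,0,0,0,1]]
  ]
}}

```text
time: 11.37
tool_pos: [0.6262, 0.1165, 0.0946]
tcp_rot: [-2.524, -1.87, 0.002]
wrist_force: [0.4, 0.9, 0.6]
width: -0.0
```

```bash
python3 look.py 7
```

```text
t 11.3667 pos [0.6262 0.1165 0.0946] u,v [0.5651 0.294 ] [0.4 0.9 0.6]
yellow 7233.0 (165, 203, 125, 83) u [0.5105 0.5712] v [0.2748 0.3184 0.2966]
green 103.0 (273, 343, 12, 23) u [0.563  0.5691] v [0.2264 0.2403 0.2334]
```

View pics/side7c.png

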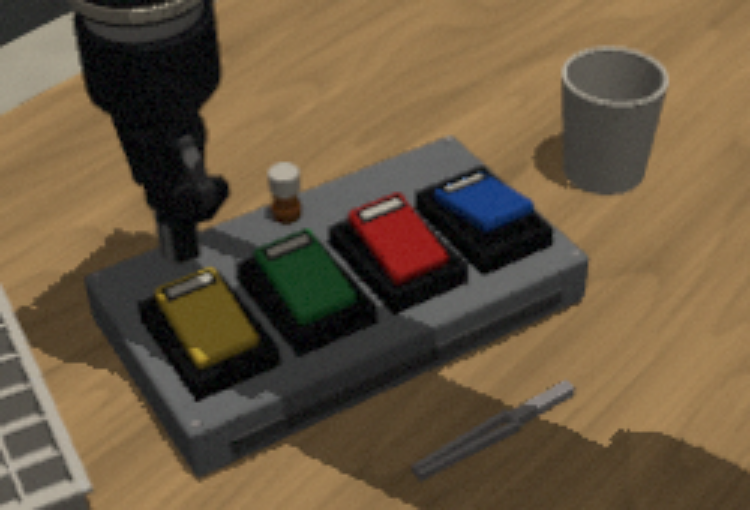

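View pics/wrist7.png

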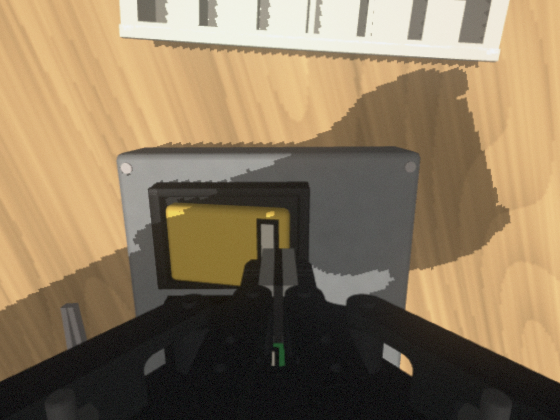

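Same geometry as for blue (rim 150–309, tip at 278). Press.

Call:
{"name": "apply_moves", "arguments": {
  "plan": [
    [[0.001,0,0.007,0,0,0,1],[0.001,0,0.012,0,0,0,1],[0.001,0,0.016,0,0,0,1],[0.001,0,0.019,0,0,0,1],[0.001,0,0.021,0,0,0,1],[0.001,0,0.023,0,0,0,1],[0.001,0,0.0245,0,0,0,1],[0.001,0,0.0255,0,0,0,1]]
  ]
}}

```text
time: 12.13
tool_pos: [0.6291, 0.1182, 0.0707]
tcp_rot: [2.521, 1.87, 0.006]
wrist_force: [5.2, -2.7, 5.9]
width: 0.002
```

Call:
{"name": "apply_moves", "arguments": {
  "plan": [
    [[0,0,0.0005,0,0,0,1],[0,0,0.0005,0,0,0,1],[0,0,0.001,0,0,0,1],[0,0,0.001,0,0,0,1],[0,0,0.0015,0,0,0,1],[0,0,0.0015,0,0,0,1],[0,0,0.002,0,0,0,1],[0,0,0.002,0,0,0,1]]
  ]
}}

```text
time: 12.8
tool_pos: [0.6293, 0.1182, 0.0688]
tcp_rot: [2.521, 1.87, 0.007]
wrist_force: [5.5, -2.1, 4.6]
width: -0.003
```

Call:
{"name": "apply_moves", "arguments": {
  "plan": [
    [[0,0,0.0005,0,0,0,1],[0,0,0.0005,0,0,0,1],[0,0,0.001,0,0,0,1],[0,0,0.001,0,0,0,1],[0,0,0.0015,0,0,0,1],[0,0,0.0015,0,0,0,1],[0,0,0.0015,0,0,0,1],[0,0,0.0015,0,0,0,1]]
  ]
}}

```text
time: 13.47
tool_pos: [0.6295, 0.1181, 0.068]
tcp_rot: [2.52, 1.869, 0.007]
wrist_force: [3.9, -2.5, 8.3]
width: 0.003
```

Call:
{"name": "apply_moves", "arguments": {
  "plan": [
    [[0,0,0.0005,0,0,0,1],[0,0,0.0005,0,0,0,1],[0,0,0.001,0,0,0,1],[0,0,0.001,0,0,0,1],[0,0,0.0015,0,0,0,1],[0,0,0.0015,0,0,0,1],[0,0,0.002,0,0,0,1],[0,0,0.002,0,0,0,1]]
  ]
}}

```text
time: 14.13
tool_pos: [0.6297, 0.1181, 0.0676]
tcp_rot: [2.52, 1.869, 0.007]
wrist_force: [0.5, -3.2, 15.7]
width: -0.0
```

On the stop at 16 N. I'll lift clear and move back for the final check.

Call:
{"name": "apply_moves", "arguments": {
  "plan": [
    [[0,0,-0.02,0,0,0,1],[0,0,-0.06,0,0,0,1],[0,0,-0.1,0,0,0,1],[0,0,-0.14,0,0,0,1],[0,0,-0.18,0,0,0,1],[-0.03,-0.01,-0.21,0,0,0,1],[-0.06,-0.03,-0.23,0,0,0,1],[-0.1,-0.03,-0.23,0,0,0,1]]
  ]
}}

```text
time: 14.8
tool_pos: [0.5687, 0.0334, 0.299]
tcp_rot: [2.519, 1.875, 0.009]
wrist_force: [0.4, -0.7, -0.2]
width: 0.003
```

Call:
{"name": "apply_moves", "arguments": {
  "plan": [
    [[-0.04,0,0,0,0,0,1],[-0.08,0,0,0,0,0,1],[-0.09,0,0,0,0,0,1],[-0.09,0,0,0,0,0,1],[-0.09,0,0,0,0,0,1],[-0.09,0,0,0,0,0,1],[-0.09,0,0,0,0,0,1],[-0.09,0,0,0,0,0,1]]
  ]
}}

```text
time: 15.47
tool_pos: [0.5431, -0.0534, 0.2933]
tcp_rot: [-2.521, -1.873, 0.0]
wrist_force: [0.2, 0.6, 1.0]
width: -0.001
```

```bash
python3 look.py 8
```

```text
t 15.4667 pos [ 0.5431 -0.0534  0.2933] u,v [0.5351 0.1073] [0.2 0.6 1. ]
red 2485.5 (252, 112, 63, 43) u [0.5091 0.5724] v [0.134  0.1758 0.1549]
yellow 247.0 (251, 0, 68, 7) u [0.5103 0.5721] v [0.27   0.2749 0.2724]
green 2768.5 (252, 35, 64, 48) u [0.5101 0.5708] v [0.2038 0.2457 0.2248]
blue 1679.0 (255, 180, 59, 40) u [0.5113 0.5729] v [0.0638 0.1069 0.0854]
```

View pics/side8c.png

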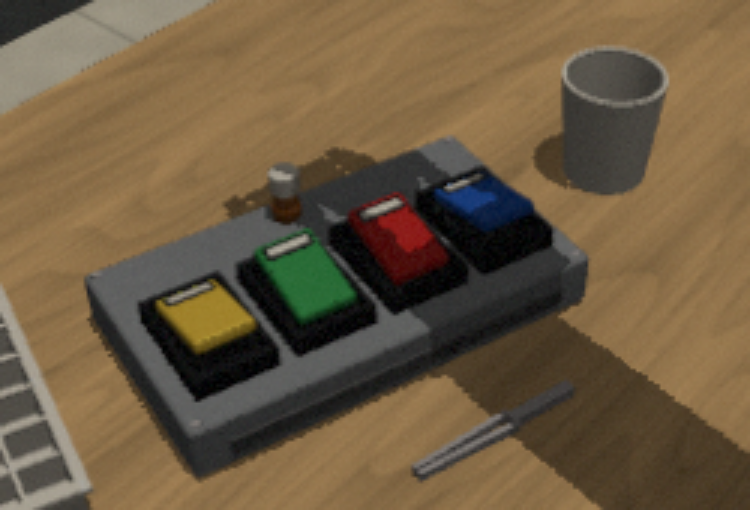

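View pics/wrist8.png

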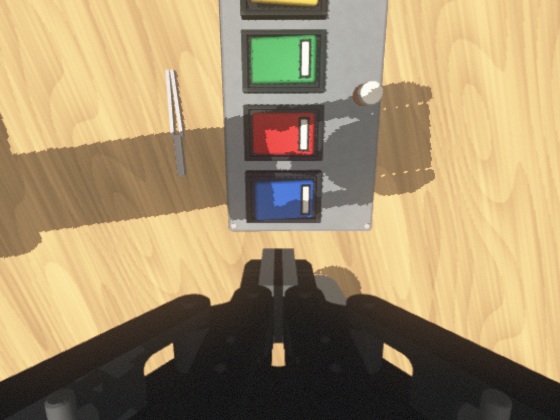

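The side view shows blue and yellow with the far (bar) end down and red and green with the near end down. Vial, forceps, pot and tray are unmoved, and the gripper is about 0.2 m clear. Handing in.

```bash
python3 -c "
from workcell import bot
print(bot.finish_job())"
```

```text
the job is handed in; nothing more can be done
None
```

I pressed the three switches in the order asked: red off, then blue on, then yellow on. The job was handed in at about 15.6 s of the 48 s allowed.

- **Presses:** I pushed each switch with the shut fingertips about 24 mm from the pivot. I stopped when the fingertip no longer moved down (z about 0.068 m) and the force climbed to 16–19 N, well under the limits.
- **Final pictures:** The side view shows red with its near end down, like the green switch, which I left off. Blue and yellow have their far, white-bar ends down. In the last wrist picture only the edge of yellow was in view, so its position rests on the side view and the press readings.
- **Other items:** The vial, forceps and pot look unmoved. So does the part of the tray that was in view. I judged this by eye and did not measure it.
- **Arm:** It finished about 0.2 m above the switches, touching nothing.

The first measurement from the two fixed cameras put the paddles 4–7 mm too low. I aimed from the wrist camera instead, which agreed with the given sizes to 1–2 mm. No final check failed.

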